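Step a specimen slide under the pointer and wedge up its rest

ROBOT

A 7-joint arm with a two-finger parallel gripper is mounted at the origin on the work surface. World frame = base frame: x ahead of the robot, y to its left, z up, the work surface at z = 0. Lengths are in m, angles in rad, forces in N, time in s.
With the tool pointing down it reaches from about 0.4 to 0.85 m from the base axis. Payload 10.4 kg.
Tool frame: the origin (TCP) lies between the finger pads; the fingertips stand 14 mm ahead of it and the grasp point (between the pads) lies 5 mm behind it; z points along the fingers, y is the direction in which the jaws open and shut (so a half turn about z gives the same grasp; the last joint's range is limited). The gripper opens to 87 mm and grips with 3 to 60 N. Pads are 19 mm wide; open, the fingers measure 117 mm over their backs; the gripper's body (75 mm by 190 mm) begins 51 mm behind the grasp point.
Start: joints at [1.155, 0.332, -0.065, 1.46, 0.022, 1.35, -0.088], TCP at [0.239, -0.577, 0.237] pointing down, gripper open.
Joint ranges: [-2.6, 2.6], [-0.5, 2.12], [-1.47, 1.34], [0.16, 2.42], [-1.27, 4.41], [0.06, 2.06], [-2.6, 2.6]. Speed limits (rad/s): [2.22, 2.22, 2.79, 2.79, 3.14, 3.14, 3.14].

INTERFACE

Orientations are given as a unit quaternion [x, y, z, w].
In Python, from bench import readout, camera, calibration, order gives the robot as it stands.
- The arm moves only by the tool apply_moves, never from a script. Its argument "deltas" is a list of rows, each an object with "translation": the shift along the world's x, y, z in m, a list of three; "turn": the turn, a rotation vector about the world's x, y, z in rad, a list of three; "hand": the finger opening in m, from 0 to 0.087. A call has 1 to 5 rows; each row shifts and turns the pose as measured when the row begins; what a row does not reach is not made up. A row lasts 1/10 s, in which the tool goes at most 50 mm and 8.59 degrees, less where a joint would pass 70% of its speed; a pose out of reach is approached as far as the arm can. A call with a gripper value outside its range is refused whole. The fingers move at their own pace and stop on an object; "newtons" is the grip in N (left out, the last holds). Time passes only in rows, so rows that do not move let the fingers close. It gives the time, the measured TCP pose, the force and the opening at its end, in the units of the state.
- readout.read_state(): the state, without advancing time (a new reading comes with each control period).
- camera(name): name is "scene" or "top"; returns the picture (384x512x3 uint8, red, green, blue); there is no depth.
- calibration(name): a dict with "fx", "fy", "cx", "cy" (pixels), "D" ([k1, k2, p1, p2, k3] as OpenCV has them; the pictures are not rectified), "extrinsics" (4x4, takes a point from world to camera coordinates). Camera axes: x right, y down, z forward; pixel columns grow to the right and rows downward; lengths in m; the calibration is good to about 2 mm. A picture is of the moment at which its call begins. calibration takes no time and is no camera call.
- order.close_job(): hands the job in, once; it reports no verdict.
The state is a dict: "time": time; "joint_positions": joint angles; "joint_vel": joint speeds; "joint_torque": joint torques, N m; "ee_pos": TCP position; "eef_rot": TCP orientation; "ft_force": force on the tool from outside, world axes, zero at the start; "torque": the same for the moment, N m; "width": finger opening in m.
Only numpy, scipy, OpenCV 4.12 (cv2) and the standard library are available. Lean on these libraries where they do the work, as an engineer would, in place of code of your own. Each camera call takes 0.05 s, during which the arm holds its last target. There are 200 camera calls.

TASK

Using its knob, move the cross-slide carrier so that the round spot on the glass slide is centred under the tip of the fixed pointer, pause there for a second, then bring the square spot under the tip. Then take the metal wedge (not the plain block) and push it, thin end first and flat on the carrier plate, under the lip of the slide rest until the rest just lifts a few millimetres off the plate, with the square spot still under the pointer. Finish while still gripping the wedge there, holding it with nothing else touching the rest, and leave the other things on the bench where they are.

Things in the scene. Friction and masses are not known exactly. Their poses are not given: they have to be found in the camera images.
- station: the fixed inspection stand, turned on the bench by up to about 0.25 rad; origin at bench level under the pointer; its z is up, its +x points away from the robot, its +y to the robot's left. White base plate 200 (x) by 240 (y) by 12 mm; at its +y edge, 125 mm from the origin, a post 172 mm tall with a thin arm at 150 mm height towards the pointer, from which a slanted needle comes down. All points below, except the wedge's, keep these same axes
- saddle (a joint): lower slide, carries everything that moves: position along the stand's y in m, from -0.03 to 0.03, grows to +y; moves stiffly (about 6 N, so an arm may lag a few mm behind its command) and stays where it is left
- carrier (a joint): upper slide on the saddle: position along the stand's x in m, from -0.03 to 0.03, grows to +x; moves stiffly (about 6 N, so an arm may lag a few mm behind its command) and stays where it is left. Both slides move together, freely in the plane, when the knob is carried sideways
- knob_grip (a point): grip point of the carrier's knob, an upright black cylinder of 18 mm diameter, 45 mm tall, on the carrier plate's arm that points to -x (to the robot); the point is on its axis, 26 mm above the plate's top and 19 mm below the knob's top
- pointer_tip (a point): tip of the fixed needle pointer, about 18 mm above the glass slide as long as the rest is down
- round_spot (a point): centre of the round purple spot, 10 mm across, on the glass slide (26 by 76 mm) that lies on the slide rest
- square_spot (a point): centre of the square purple spot, 10 by 10 mm, on the same slide; it lies 8 mm to +x and 30 mm to -y of the round one
- rest: the slide rest, a grey bridge 60 (x) by 104 (y) by 15 mm, about 0.3 kg, standing on two legs along its long sides on the carrier plate; it can only move straight up, on guide pins. Between the legs runs a tunnel 44 mm wide (x) and 7 mm high, open at the -y end. Origin: under the centre, level with the feet
- lip (a point): middle of the underside of the rest's rounded lip (bar radius 4 mm), over the mouth of the tunnel at the rest's -y end; 7 mm above the plate when the rest is down and rises with it. The wedge goes in here, moving towards the stand's +y
- plate_top (a point): point on the top face of the carrier plate below the lip; the plate's top is 38 mm above the bench, 70 mm wide (x), level, and runs on as a bare tongue 80 mm from here to -y. It moves with the slides but never up or down
- wedge: the loose metal wedge, 0.15 kg: a tail block 30 (along its x) by 24 (y) by 46 mm tall, and from it a ramp 24 mm wide and 80 mm long to the +x, whose top falls evenly (1 in 5) from 19 mm at the tail to 3 mm at the thin end; flat underneath; ramp and sole are slippery. Origin: under the centre of the tail block, 95 mm behind the thin end; z up. It starts flat on the bench at the robot's right, thin end roughly to the robot's left
- wedge_grip (a point): centre of the wedge's tail block, 23 mm above its underside: the place to grip it, across its 24 mm width; axes as wedge
- wedge_tip (a point): middle of the thin end's bottom edge; axes as wedge. The lip is touched when this is about 20 mm past the lip, and each further 5 mm lifts the rest 1 mm
- block: bystander: plain loose metal block 105 by 24 by 20 mm, no ramp; origin under its centre
- oil: bystander: small amber bottle, 32 mm diameter, 62 mm tall; origin under its centre
- slidebox: bystander: white box 85 by 100 by 32 mm; origin under its centre
There are look-alikes about, which are no part of the job. Leave any black look-alike of the wedge alone.

How it is judged:
By the outcome, as a careful person would: the job done as asked, in the order asked, and still so for the second after the job is handed in, while the arm keeps its last pose, push and grip.
It also fails if it takes over 58 s, if anything falls off the work surface, if the arm or the gripper's body presses on something with over 40 N, if the wrist force passes 120 N, or if a joint passes its speed limit or range.

## Working session

There is one attempt and no reset: what is moved stays moved. The work goes in short steps, Python scripts to look and compute and a tool call to move; the robot and the scene stay as the last step left them, time stands still between calls to the robot, and variables do not carry over. Pictures are saved under pics/ and viewed, about 8 in all and at most 12, crops included, and the job is handed in when it is done.

Besides the shell and the picture viewer there is one more tool, called after ">>>" as name(argument=value, ...) on one line, values as JSON. apply_moves: Moves the arm, as the interface text tells. Its arguments: {"type":"object","properties":{"deltas":{"type":"array","items":{"type":"object","properties":{"translation":{"type":"array","items":{"type":"number"}},"turn":{"type":"array","items":{"type":"number"}},"hand":{"type":"number"}}}},"newtons":{"type":"number"}},"required":["deltas"]}

```bash
mkdir -p pics; cat > h.py <<'E'
import numpy as np, cv2
from bench import readout, camera, calibration, order
def ray(name,px):
    c=calibration(name); K=np.array([[c['fx'],0,c['cx']],[0,c['fy'],c['cy']],[0,0,1.]])
    E=np.array(c['extrinsics']); n=cv2.undistortPoints(np.array(px,float).reshape(-1,1,2),K,np.array(c['D'],float)).reshape(-1,2)
    d=np.c_[n,np.ones(len(n))]@E[:3,:3]; o=-E[:3,:3].T@E[:3,3]; return o,d
def onz(name,px,z):
    o,d=ray(name,px); return o+d*((z-o[2])/d[:,2])[:,None]
def proj(name,P):
    c=calibration(name); K=np.array([[c['fx'],0,c['cx']],[0,c['fy'],c['cy']],[0,0,1.]]);E=np.array(c['extrinsics'])
    return cv2.projectPoints(np.array(P,float).reshape(-1,3),cv2.Rodrigues(E[:3,:3])[0],E[:3,3],K,np.array(c['D'],float))[0].reshape(-1,2)
def tri(pa,pb):
    (o1,d1),(o2,d2)=ray('scene',pa),ray('top',pb); out=[]
    for a,b in zip(d1,d2):
        s=np.linalg.lstsq(np.c_[a,-b],o2-o1,rcond=None)[0]; p,q=o1+s[0]*a,o2+s[1]*b; out.append((p+q)/2); print('gap',np.linalg.norm(p-q))
    return np.array(out)
def save(name,f,box=None,k=1):
    im=camera(name); cv2.imwrite(f'pics/{f}_full.png',im[:,:,::-1])
    if box: x0,y0,x1,y1=box; im=im[y0:y1,x0:x1]
    cv2.imwrite(f'pics/{f}.png',cv2.resize(im,None,fx=k,fy=k,interpolation=cv2.INTER_CUBIC)[:,:,::-1])
E
python3 - <<'E'
from h import *
np.set_printoptions(precision=3,suppress=True)
save('scene','s0',None,1.5);save('top','t0',None,1.5)
for n in('scene','top'):
    c=calibration(n);E=np.array(c['extrinsics']);print(n,c['fx'],-E[:3,:3].T@E[:3,3],E[:3,:3])
s=readout.read_state();print(s)
E
```

```text
scene 460.21806854876155 [1.153 0.288 0.972] [[-0.33   0.944 -0.013]
 [ 0.721  0.244 -0.648]
 [-0.609 -0.223 -0.761]]
top 463.13533828016335 [0.184 0.024 1.283] [[ 0.043 -0.999 -0.002]
 [-0.977 -0.041 -0.208]
 [ 0.208  0.011 -0.978]]
{'time': 0.1, 'joint_positions': array([ 1.155,  0.333, -0.065,  1.461,  0.022,  1.35 , -0.088]), 'joint_vel': array([ 0.   , -0.002,  0.001, -0.003, -0.001, -0.002, -0.   ]), 'joint_torque': array([  0.001, -62.455,   0.024, -39.072,  -0.062,   0.036,   0.   ]), 'ee_pos': array([ 0.239, -0.577,  0.236]), 'eef_rot': array([ 0.981,  0.195, -0.   , -0.001]), 'ft_force': array([0.541, 0.633, 0.29 ]), 'torque': array([-0.001,  0.062,  0.025]), 'width': 0.08707437249938145}
```

View pics/s0.png

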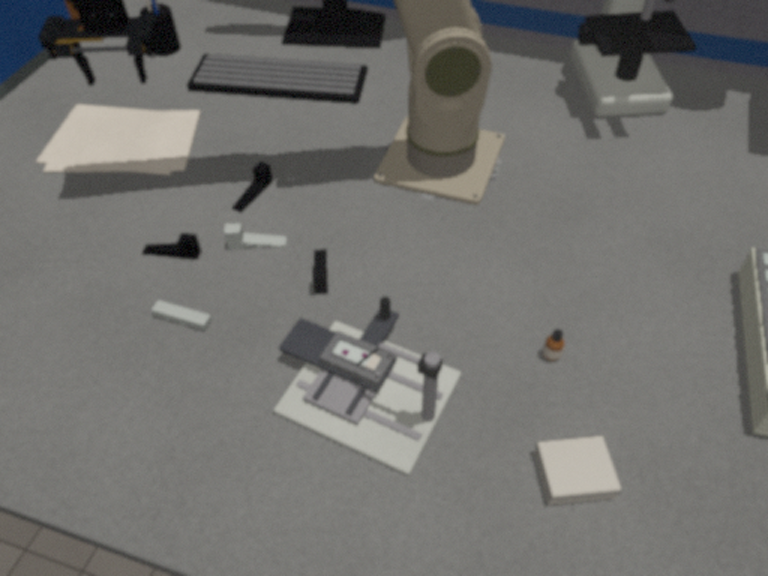

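View pics/t0.png

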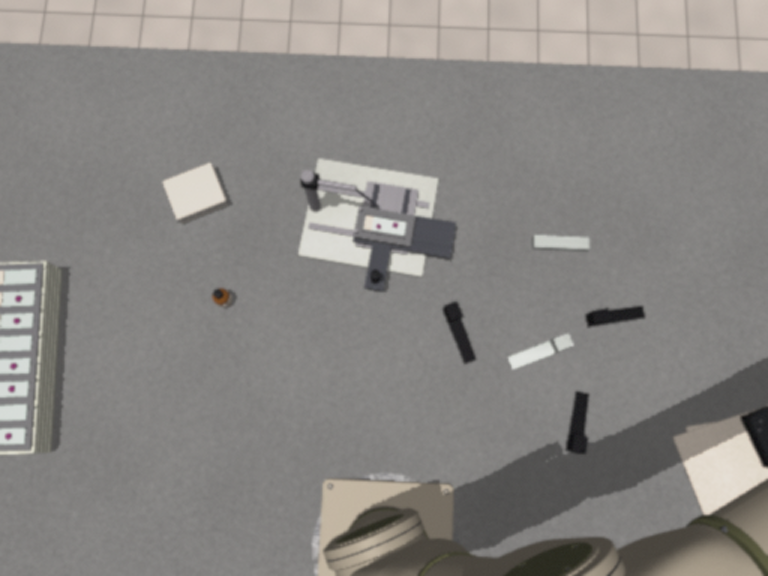

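The wedge is the pale tail-plus-ramp at scene (255,237) and top (540,352), scaled ×1.5. The station is at top (370,220), with its knob at (376,276). Next I'll zoom in.

```bash
python3 - <<'E'
import cv2,numpy as np
s=cv2.imread('pics/s0_full.png');t=cv2.imread('pics/t0_full.png')
a=cv2.resize(t[100:200,195:310],None,fx=5,fy=5,interpolation=cv2.INTER_CUBIC)[:,:400*1] if 0 else cv2.resize(t[100:200,195:310],(460,400),interpolation=cv2.INTER_CUBIC)
b=cv2.resize(s[190:275,180:310],(340,222))
b=cv2.resize(s[195:255,205:290],(340,240),interpolation=cv2.INTER_CUBIC)
c=cv2.resize(t[215:255,330:390],(340,227),interpolation=cv2.INTER_CUBIC)
m=np.zeros((480,800,3),np.uint8);m[:400,:460]=a;m[:240,460:]=b;m[240:467,460:]=c
cv2.imwrite('pics/m0.png',m)
E
```

```text
(no output)
```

View pics/m0.png

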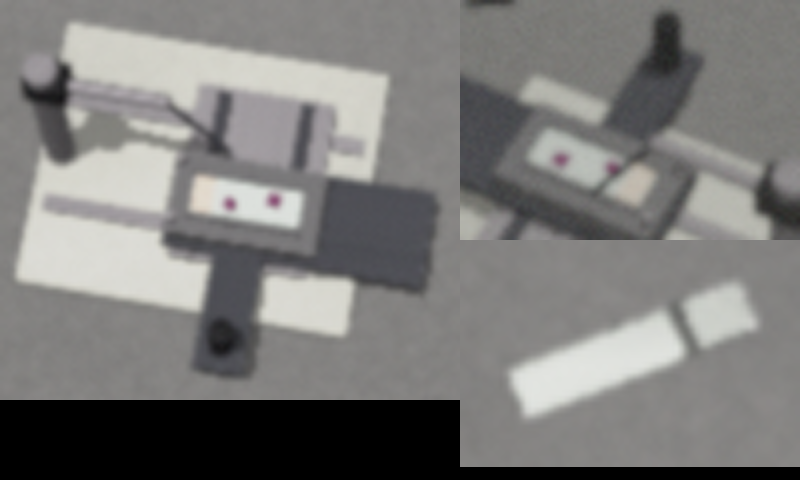

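```bash
cat >> h.py <<'E'
def load(f): return cv2.imread(f'pics/{f}_full.png')[:,:,::-1]
def spots(im,box):
    x0,y0,x1,y1=box; c=im[y0:y1,x0:x1].astype(float); w=np.clip((c[...,0]+c[...,2])/2-c[...,1]-18,0,None)
    n,l,st,_=cv2.connectedComponentsWithStats((w>0).astype(np.uint8)); out=[]
    for i in range(1,n):
        m=(l==i)*w
        if m.sum()<60: continue
        ys,xs=np.nonzero(m); ww=m[ys,xs]; out.append((m.sum(),x0+(xs*ww).sum()/ww.sum(),y0+(ys*ww).sum()/ww.sum()))
    return sorted(out,reverse=True)[:3]
E
python3 - <<'E'
from h import *
np.set_printoptions(precision=4,suppress=True)
s,t=load('s0'),load('t0')
for n,im,b in(('scene',s,(210,220,265,260)),('top',t,(235,135,285,170))):
    for q in spots(im,b): print(n,q,onz(n,q[1:],.0545))
print('tip',tri([[240,243.2]],[[252,138]]), onz('scene',[240,243.2],.0725),onz('top',[252,138],.0725))
cor=np.array([[67,22],[388,75],[347,336],[15,282]])/4+[195,100]
C=onz('top',cor,.012);print('base',C,C.mean(0)); v=C[0]-C[1];u=C[0]-C[3];print(np.arctan2(-v[0],v[1]),np.arctan2(u[1],u[0]))
for n,p in(('top',[[376/1.5,272/1.5]]),('top',[[222/4+195,335/4+100]])): print('knobtop',onz(n,p,.083))
print('knob scene',onz('scene',[[(667-460)/4+205,15/4+195]],.083))
# slide corners, plate edges
print('plate tongue end',onz('top',np.array([[437,195],[424,292],[327,178]])/4+[195,100],.038))
# wedge mask in top
for n,im,b in(('top',t,(330,215,390,255)),):
    x0,y0,x1,y1=b;g=im[y0:y1,x0:x1].min(2);m=(g>165).astype(np.uint8)
    for c in cv2.findContours(m,cv2.RETR_EXTERNAL,cv2.CHAIN_APPROX_NONE)[0]:
        if cv2.contourArea(c)<20: continue
        r=cv2.minAreaRect(c);bp=cv2.boxPoints(r)+[x0,y0];print(r[1],bp); 
        for z in(.011,.046):print(z,onz(n,bp,z),onz(n,bp,z).mean(0))
x0,y0,x1,y1=140,140,200,175;g=s[y0:y1,x0:x1].min(2);m=(g>150).astype(np.uint8)
for r in m: print(''.join('.#'[v] for v in r))
E
```

```text
top (np.float64(93.5), np.float64(263.09090909090907), np.float64(149.6042780748663)) [[0.5727 0.0059 0.0545]]
gap 0.0050751910816241004
tip [[0.6    0.0402 0.0669]] [[0.6029 0.0442 0.0725]] [[0.5989 0.0377 0.0725]]
base [[ 0.7144  0.1602  0.012 ]
 [ 0.6832 -0.0752  0.012 ]
 [ 0.4873 -0.051   0.012 ]
 [ 0.5166  0.1853  0.012 ]] [0.6004 0.0548 0.012 ]
-0.1316324126033536 -0.12617630923092465
knobtop [[0.4741 0.0361 0.083 ]]
knobtop [[0.4675 0.0363 0.083 ]]
knob scene [[0.4722 0.0402 0.083 ]]
plate tongue end [[ 0.5853 -0.1097  0.038 ]
 [ 0.5147 -0.1019  0.038 ]
 [ 0.5945 -0.0322  0.038 ]]
(9.475380897521973, 30.497264862060547) [[337.63   237.4772]
 [366.0536 226.4236]
 [369.4879 235.2547]
 [341.0643 246.3083]]
0.011 [[ 0.3429 -0.209   0.011 ]
 [ 0.3769 -0.2874  0.011 ]
 [ 0.3528 -0.2966  0.011 ]
 [ 0.319  -0.2185  0.011 ]] [ 0.3479 -0.2528  0.011 ]
0.046 [[ 0.3385 -0.2026  0.046 ]
 [ 0.3716 -0.2788  0.046 ]
 [ 0.3481 -0.2878  0.046 ]
 [ 0.3153 -0.2118  0.046 ]] [ 0.3434 -0.2452  0.046 ]
(8.66104507446289, 10.650744438171387) [[368.6438 225.3836]
 [378.6164 221.6438]
 [381.6575 229.75
[... 1742 characters left out ...]
..............##.............
............................................................
............................................................
............................................................
............................................................
............................................................
............................................................
............................................................
............................................................
............................................................
............................................................
............................................................
```

```bash
sed -i 's/-18,0,None/-8,0,None/' h.py; python3 - <<'E'
from h import *
np.set_printoptions(precision=4,suppress=True)
s,t=load('s0'),load('t0')
for n,im,b in(('scene',s,(210,220,265,260)),('top',t,(235,135,285,170))):
    for q in spots(im,b): print(n,np.array(q),onz(n,q[1:],.0545))
a=cv2.resize(t[120:160,230:280],(500,400),interpolation=cv2.INTER_CUBIC)[:,50:450]
b=cv2.resize(s[225:265,220:260],(400,400),interpolation=cv2.INTER_CUBIC)
m=cv2.convertScaleAbs(np.hstack([a,b]),alpha=1.3,beta=-20)[:,:,::-1]
cv2.imwrite('pics/m1.png',m)
E
```

```text
scene [124.     229.7339 234.4798] [[0.5763 0.007  0.0545]]
scene [ 86.     242.6686 236.4593] [[0.5717 0.0386 0.0545]]
top [202.5    263.084  149.5926] [[0.5727 0.0059 0.0545]]
top [138.     251.9529 150.4746] [[0.5689 0.0366 0.0545]]
```

View pics/m1.png

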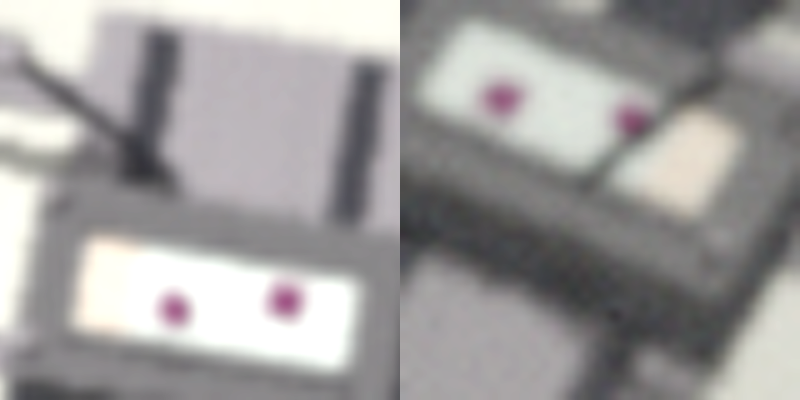

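The top view shows the needle tip at about (252.5,138.5). In the scene view it merges with the slide edge at about (239,243.5). The round spot therefore needs about +30 mm along the stand's x, and the station yaw is about −0.13 rad. I'm going to the knob.

>>> apply_moves(deltas=[{"translation":[0.018,0.047,0],"turn":[0,0,-0.05],"hand":0.087},{"translation":[0.018,0.047,0],"turn":[0,0,-0.05],"hand":0.087},{"translation":[0.018,0.047,0],"turn":[0,0,-0.05],"hand":0.087},{"translation":[0.018,0.047,0],"turn":[0,0,-0.05],"hand":0.087},{"translation":[0.018,0.047,0],"turn":[0,0,-0.05],"hand":0.087}])

```text
time: 0.6
ee_pos: [0.3234, -0.3441, 0.2316]
eef_rot: [0.998, 0.062, -0.002, -0.002]
ft_force: [1.3, 0.7, -0.2]
width: 0.087
```

>>> apply_moves(deltas=[{"translation":[0.018,0.047,0],"turn":[0,0,-0.05],"hand":0.087},{"translation":[0.018,0.047,0],"turn":[0,0,-0.05],"hand":0.087},{"translation":[0.018,0.047,0],"turn":[0,0,-0.05],"hand":0.087},{"translation":[0.018,0.047,0],"turn":[0,0,-0.05],"hand":0.087},{"translation":[0.018,0.047,0],"turn":[0,0,-0.05],"hand":0.087}])

```text
time: 1.1
ee_pos: [0.4099, -0.1097, 0.231]
eef_rot: [0.998, -0.069, -0.002, -0.002]
ft_force: [1.9, -0.3, 1.0]
width: 0.0869
```

>>> apply_moves(deltas=[{"translation":[0.018,0.045,0],"turn":[0,0,0],"hand":0.07},{"translation":[0.018,0.045,0],"turn":[0,0,0],"hand":0.07},{"translation":[0.014,0.035,0],"turn":[0,0,0],"hand":0.07},{"translation":[0.01,0.024,-0.02],"turn":[0.004,0,0],"hand":0.07},{"translation":[0.0,0.0,-0.04],"turn":[0,0,0],"hand":0.07}])

```text
time: 1.6
ee_pos: [0.4739, 0.0531, 0.1743]
eef_rot: [0.998, -0.066, 0.003, -0.005]
ft_force: [1.2, -0.6, 0.5]
width: 0.0702
```

>>> apply_moves(deltas=[{"translation":[-0.002,-0.014,-0.03],"turn":[0,0,0],"hand":0.07},{"translation":[0,0,-0.03],"turn":[0,0,0],"hand":0.07},{"translation":[0,0,-0.01],"turn":[0,0,0],"hand":0.07}])

```text
time: 1.9
ee_pos: [0.4693, 0.0405, 0.0985]
eef_rot: [0.998, -0.064, 0.0, -0.005]
ft_force: [-0.6, -0.1, 0.4]
width: 0.0699
```

```bash
python3 - <<'E'
from h import *
np.set_printoptions(precision=4,suppress=True)
print(readout.read_state()['ee_pos'])
s=camera('scene');t=camera('top')
a=cv2.resize(t[130:220,210:300],(400,400),interpolation=cv2.INTER_CUBIC)
b=cv2.resize(s[165:255,210:300],(400,400),interpolation=cv2.INTER_CUBIC)
cv2.imwrite('pics/m2.png',np.hstack([a,b])[:,:,::-1])
E
```

```text
[0.4693 0.0405 0.0985]
```

View pics/m2.png

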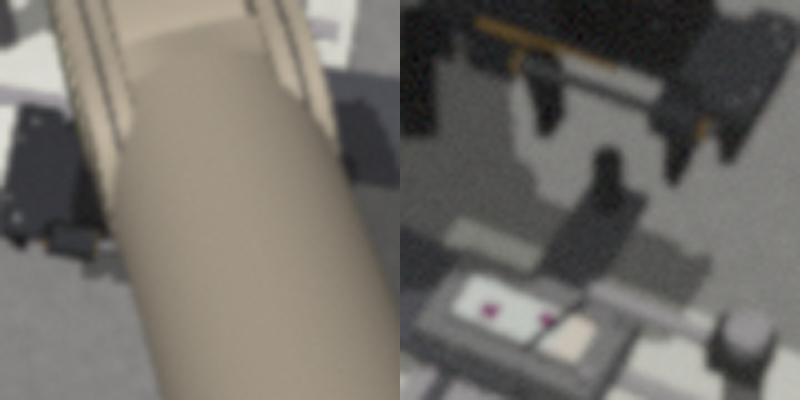

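The scene view shows the knob top at crop (607,155), midway between the fingertips at (545,130) and (677,180). So the gripper is aligned and I'm descending to grip. The arm blocks the top view.

>>> apply_moves(deltas=[{"translation":[0,0,-0.025],"turn":[0,0,0],"hand":0.07},{"translation":[0,0,-0.012],"turn":[0,0,0],"hand":0.07},{"translation":[0,0,0],"turn":[0,0,0],"hand":0.07}])

```text
time: 2.3
ee_pos: [0.4734, 0.0406, 0.0665]
eef_rot: [0.998, -0.064, 0.004, -0.005]
ft_force: [0.1, 0.8, -0.2]
width: 0.0698
```

>>> apply_moves(deltas=[{"translation":[0,0,0],"turn":[0,0,0],"hand":0.01},{"translation":[0,0,0],"turn":[0,0,0],"hand":0.01},{"translation":[0,0,0],"turn":[0,0,0],"hand":0.01},{"translation":[0,0,0],"turn":[0,0,0],"hand":0.01},{"translation":[0,0,0],"turn":[0,0,0],"hand":0.01}], newtons=35)

```text
time: 2.8
ee_pos: [0.4761, 0.0408, 0.0709]
eef_rot: [0.998, -0.064, 0.007, -0.005]
ft_force: [0.4, -0.4, 0.5]
width: 0.0377
```

>>> apply_moves(deltas=[{"translation":[-0.004,-0.002,-0.009],"turn":[0,0,0],"hand":0.01},{"translation":[0,0,0],"turn":[0,0,0],"hand":0.01},{"translation":[0,0,0],"turn":[0,0,0],"hand":0.01},{"translation":[0,0,0],"turn":[0,0,0],"hand":0.01}])

```text
time: 3.2
ee_pos: [0.4721, 0.0387, 0.0615]
eef_rot: [0.998, -0.064, 0.007, -0.005]
ft_force: [-0.1, -0.1, 2.4]
width: 0.0174
```

>>> apply_moves(deltas=[{"translation":[0.01,0,0],"turn":[0,0,0],"hand":0.01},{"translation":[0.01,0,0],"turn":[0,0,0],"hand":0.01},{"translation":[0.01,0,0],"turn":[0,0,0],"hand":0.01}])

```text
time: 3.5
ee_pos: [0.4986, 0.0354, 0.0614]
eef_rot: [0.998, -0.065, 0.003, -0.002]
ft_force: [-8.2, -3.9, 12.0]
width: 0.017
```

```bash
cat > look.py <<'E'
from h import *
import sys
np.set_printoptions(precision=4,suppress=True)
f=sys.argv[1]; im=camera('scene'); cv2.imwrite(f'pics/{f}_full.png',im[:,:,::-1])
for q in spots(im,(200,220,270,275)): print(np.array(q),onz('scene',q[1:],.0545))
st=readout.read_state();print(st['time'],st['ee_pos'],st['ft_force'],st['width'])
x0,y0=(int(v) for v in sys.argv[2:4])
cv2.imwrite(f'pics/{f}.png',cv2.resize(im[y0:y0+50,x0:x0+60],(600,500),interpolation=cv2.INTER_CUBIC)[:,:,::-1])
E
python3 look.py s1 205 220
```

```text
[168.     224.3452 242.6012] [[0.6023 0.0034 0.0545]]
[106.5    237.0986 244.8685] [[0.5985 0.0345 0.0545]]
3.55 [0.5002 0.0353 0.0616] [-1.4543 -5.441   4.0936] 0.016789874507458516
```

View pics/s1.png

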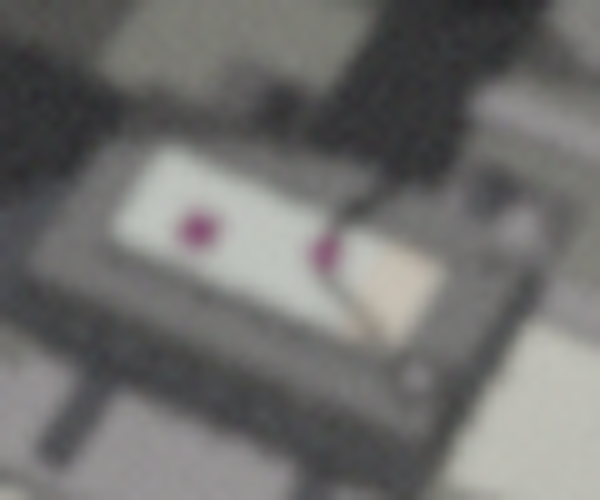

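The scene view shows the round spot at crop (322,253). The needle comes down from (390,185) to about (335,240), and its shadow runs from (320,270) to (385,335). I'll pin down the tip pixel numerically.

```bash
python3 - <<'E'
from h import *
np.set_printoptions(precision=4,suppress=True)
p=onz('top',[252.3,138.3],.0725)[0]; print(p,proj('scene',p),proj('scene',p+[.0033,.0015,0]))
s0,s1=load('s0'),load('s1')
for im in(s0,s1):
    print('cols 230-248'); 
    for r in range(234,254): print(r,im[r,230:249].min(1))
t=load('t0'); print('top cols 240-260')
for r in range(126,146): print(r,t[r,242:262].min(1))
E
```

```text
[0.5981 0.0369 0.0725] [[237.7838 240.7331]] [[237.8839 242.0228]]
cols 230-248
234 [ 96 116 152 175 184 184 180 183 184 183 176 172 158 151 145 133 113  95
  85]
235 [ 97 124 163 178 181 185 185 184 182 182 174 160 139 134 139 134 111  99
  96]
236 [130 151 171 180 184 184 184 185 185 181 170 142 105  97 106 116 109 120
 133]
237 [153 167 177 182 182 184 184 184 183 181 169 139  95  76  85 106 129 148
 158]
238 [152 163 173 178 179 181 183 182 182 179 169 147 110  88 101 128 150 168
 173]
239 [129 144 152 159 170 174 179 180 180 174 158 132 115 120 137 156 169 173
 174]
240 [108 116 125 134 144 155 167 170 168 154 132 120 132 149 162 172 175 174
 175]
241 [105 106 105 115 118 131 141 147 143 124 108 127 153 171 176 177 175 173
 173]
242 [109 109 106 106 103 105 112 112 107 100 109 141 162 173 177 177 174 174
 173]
243 [111 109 112 109 105 101 100  97  88  93 111 132 150 162 165 170 172 173
 174]
244 [107 111 110 112 112 111 106 102  95 101 108 112 125 136 144 155 160 168
 169]
245 [ 97 100 108 110 112 110 112 107 106 103 101 101 105 111 119 132 142 149
 158]
246 [ 84  87  94 102 106
[... 3329 characters left out ...]
156]
138 [119 120 120 118 108  97  88  84  85  86 103 133 149 155 156 156 156 155
 156 156]
139 [115 120 121 120 119 119 116 110 106 100 106 124 139 147 148 150 150 153
 154 155]
140 [113 119 120 120 120 121 121 119 118 115 117 123 129 130 131 135 138 143
 147 148]
141 [117 118 118 118 118 120 120 120 119 121 120 121 122 121 122 122 124 130
 132 133]
142 [119 116 119 120 120 122 120 121 121 120 119 120 120 120 120 120 120 122
 123 122]
143 [121 127 139 140 139 137 132 129 126 124 123 122 122 120 119 117 117 120
 120 121]
144 [128 152 177 182 177 169 163 162 161 154 146 142 135 128 123 119 118 118
 120 119]
145 [135 167 193 201 199 198 199 205 207 200 191 182 173 164 159 151 142 135
 129 124]
```

```bash
python3 - <<'E'
from h import *
np.set_printoptions(precision=4,suppress=True)
for z in(.070,.0725,.075): print(z,onz('scene',[237.9,243.6],z),onz('top',[251,138.8],z))
print('round s1',onz('scene',[237.1,244.87],.0545),'sq',onz('scene',[224.35,242.6],.0545))
R=lambda a:np.array([[np.cos(a),-np.sin(a)],[np.sin(a),np.cos(a)]])
print(R(-.13)@[.008,-.03], tri([[237.9,243.6]],[[251,138.8]]))
E
```

```text
0.07 [[0.604  0.0393 0.07  ]] [[0.5974 0.0404 0.07  ]]
0.0725 [[0.6055 0.04   0.0725]] [[0.5965 0.0404 0.0725]]
0.075 [[0.607  0.0407 0.075 ]] [[0.5957 0.0403 0.075 ]]
round s1 [[0.5985 0.0345 0.0545]] sq [[0.6023 0.0034 0.0545]]
gap 0.0029944406751366195
[ 0.004  -0.0308] [[0.5999 0.0391 0.0639]]
```

>>> apply_moves(deltas=[{"translation":[0.005,0.008,0],"turn":[0,0,0],"hand":0.01},{"translation":[0,0,0],"turn":[0,0,0],"hand":0.01},{"translation":[0,0,0],"turn":[0,0,0],"hand":0.01}])

```text
time: 3.85
ee_pos: [0.5051, 0.0416, 0.0616]
eef_rot: [0.998, -0.066, 0.002, -0.001]
ft_force: [-2.1, -2.0, 2.6]
width: 0.0173
```

```bash
python3 look.py s2 205 220
```

```text
[159.5    225.7743 245.6144] [[0.6091 0.0098 0.0545]]
3.9 [0.505  0.0416 0.0616] [-0.1976  0.8835  0.1165] 0.016937078398540483
```

>>> apply_moves(deltas=[{"translation":[0,0,0],"turn":[0,0,0],"hand":0.06},{"translation":[0,0,0],"turn":[0,0,0],"hand":0.06},{"translation":[0,0,0],"turn":[0,0,0],"hand":0.06},{"translation":[0,0,0.04],"turn":[0,0,0],"hand":0.06},{"translation":[0,0,0.05],"turn":[0,0,0],"hand":0.06}])

```text
time: 4.4
ee_pos: [0.4999, 0.0402, 0.1473]
eef_rot: [0.998, -0.066, -0.004, -0.001]
ft_force: [0.8, -0.0, 0.6]
width: 0.0492
```

>>> apply_moves(deltas=[{"translation":[-0.03,-0.04,0.02],"turn":[0,0,0],"hand":0.06},{"translation":[-0.025,-0.042,0],"turn":[0,0,0],"hand":0.06},{"translation":[-0.025,-0.042,0],"turn":[0,0,0],"hand":0.06},{"translation":[-0.025,-0.042,0],"turn":[0,0,0],"hand":0.06},{"translation":[-0.025,-0.042,0],"turn":[0,0,0],"hand":0.06}])

```text
time: 4.9
ee_pos: [0.3735, -0.1634, 0.174]
eef_rot: [0.998, -0.06, 0.003, -0.001]
ft_force: [0.7, -1.6, -0.4]
width: 0.0601
```

>>> apply_moves(deltas=[{"translation":[-0.01,-0.045,0],"turn":[0,0,0],"hand":0.06},{"translation":[-0.01,-0.045,0],"turn":[0,0,0],"hand":0.06},{"translation":[-0.01,-0.045,0],"turn":[0,0,0],"hand":0.06}])

```text
time: 5.2
ee_pos: [0.3389, -0.3036, 0.175]
eef_rot: [0.998, -0.061, 0.004, 0.001]
ft_force: [2.4, 0.6, 0.3]
width: 0.0602
```

```bash
python3 - <<'E'
from h import *
np.set_printoptions(precision=4,suppress=True,linewidth=150)
s=camera('scene');t=camera('top')
for n,im,b in(('scene',s,(210,220,265,265)),('top',t,(235,120,285,170))):
    cv2.imwrite(f'pics/{n[0]}3_full.png',im[:,:,::-1])
    for q in spots(im,b): print(n,np.array(q),onz(n,q[1:],.0545))
print(readout.read_state()['ee_pos'])
a=cv2.resize(t[115:155,235:275],(400,400),interpolation=cv2.INTER_CUBIC)
b=cv2.resize(s[225:265,220:260],(400,400),interpolation=cv2.INTER_CUBIC)
cv2.imwrite('pics/m3.png',np.hstack([a,b])[:,:,::-1])
for r in range(238,256): print(r,s[r,232:250].min(1))
for r in range(126,146): print(r,t[r,242:262].min(1))
E
```

```text
scene [155.5    225.8006 245.5949] [[0.609  0.0098 0.0545]]
top [227.5    262.5824 138.2198] [[0.6057 0.0085 0.0545]]
top [117.     251.3333 139.3333] [[0.6011 0.0396 0.0545]]
[ 0.3372 -0.3073  0.1746]
238 [115 114 114 115 115 111 102  95  88  77  73  67  66  66  70  78  77  76]
239 [119 118 117 116 112 116 111 102  89  74  69  77  76  74  77  80  80  73]
240 [126 118 114 115 113 114 108  99  84  77  86  93  96  89  84  85  80  82]
241 [151 137 127 120 115 109 100  86  80  84  98 109 108 104  99  96  88  87]
242 [172 164 151 138 124 109  94  86  90 103 110 115 115 114 112 109 101 102]
243 [186 180 174 164 153 133 117 113 108 112 112 116 117 116 115 115 113 114]
244 [189 186 186 181 175 166 156 147 135 126 114 114 116 118 115 117 117 115]
245 [188 189 189 186 184 178 170 163 156 149 134 122 117 115 119 115 117 114]
246 [189 189 189 185 180 168 156 150 159 164 162 151 136 127 121 115 116 114]
247 [188 189 187 183 168 143 117 115 144 172 178 172 163 154 145 134 121 115]
248 [189 188 188 184 170 137  98  94 136 172 183 184 178 171 164 155 141 131]
249 [190 188 188 186 177 155 128 110 142
[... 1525 characters left out ...]
220 214 174]
138 [185 204 207 207 208 214 217 205 151  89 110 177 213 220 221 221 221 220 209 152]
139 [186 202 204 206 209 215 219 213 158  93  94 157 206 220 221 221 221 219 208 157]
140 [177 190 196 199 204 214 218 213 172 127 130 179 213 219 221 221 221 220 216 193]
141 [153 161 167 172 186 198 206 207 192 175 179 205 217 220 220 221 221 220 220 217]
142 [127 128 129 134 145 156 167 178 180 185 192 199 205 211 213 216 219 218 219 219]
143 [115 112 113 116 119 124 129 135 136 142 150 155 165 174 184 192 198 203 206 211]
144 [120 119 119 119 117 115 115 112 113 116 117 122 125 129 135 141 146 156 166 178]
145 [120 121 122 123 122 120 119 120 119 119 115 113 110 107 110 113 115 120 126 131]
```

View pics/m3.png

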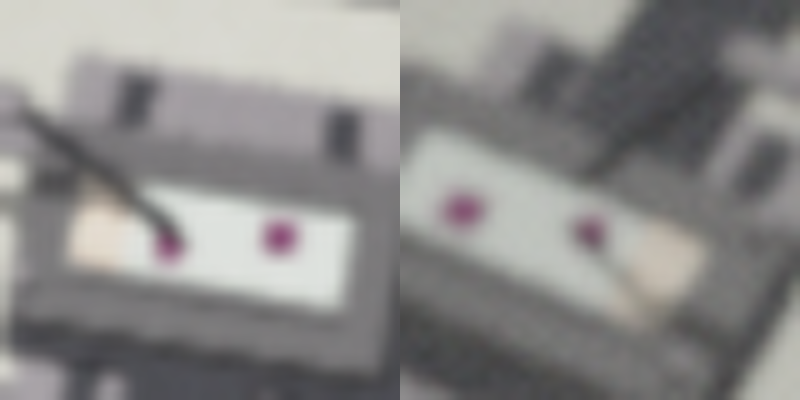

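The top view shows the needle tip at full-frame (252.4,138.2), with the round spot at about (251.3,139.3). In the scene view the tip is at (238.7,242.6). Both say the round spot needs to move about (−3,−1) mm. I'm going back to the knob.

>>> apply_moves(deltas=[{"translation":[0.02,0.042,0],"turn":[0,0,0],"hand":0.06},{"translation":[0.02,0.042,0],"turn":[0,0,0],"hand":0.06},{"translation":[0.02,0.042,0],"turn":[0,0,0],"hand":0.06},{"translation":[0.02,0.042,0],"turn":[0,0,0],"hand":0.06},{"translation":[0.02,0.042,0],"turn":[0,0,0],"hand":0.06}])

```text
time: 5.8
ee_pos: [0.4354, -0.0968, 0.1742]
eef_rot: [0.997, -0.074, 0.003, 0.001]
ft_force: [1.5, 0.0, 0.1]
width: 0.0598
```

>>> apply_moves(deltas=[{"translation":[0.02,0.042,0],"turn":[0,0,0],"hand":0.06},{"translation":[0.02,0.042,0],"turn":[0,0,0],"hand":0.06},{"translation":[0.012,0.025,0],"turn":[0,0,0],"hand":0.06},{"translation":[0.0,0.0,0],"turn":[0,0,0],"hand":0.06}])

```text
time: 6.2
ee_pos: [0.4894, 0.0246, 0.175]
eef_rot: [0.998, -0.069, 0.005, 0.0]
ft_force: [0.1, -0.4, -0.1]
width: 0.0605
```

>>> apply_moves(deltas=[{"translation":[0.015,0.016,-0.03],"turn":[0,0,0],"hand":0.06},{"translation":[0,0,-0.03],"turn":[0,0,0],"hand":0.06},{"translation":[0,0,0],"turn":[0,0,0],"hand":0.06}])

```text
time: 6.5
ee_pos: [0.5048, 0.0408, 0.114]
eef_rot: [0.998, -0.069, 0.005, 0.001]
ft_force: [1.0, -0.6, 0.3]
width: 0.06
```

>>> apply_moves(deltas=[{"translation":[0,0.001,-0.03],"turn":[0,0,0],"hand":0.06},{"translation":[0,0,-0.022],"turn":[0,0,0],"hand":0.05},{"translation":[0,0,0],"turn":[0,0,0],"hand":0.04}])

```text
time: 6.8
ee_pos: [0.5054, 0.0396, 0.0638]
eef_rot: [0.998, -0.07, 0.006, 0.001]
ft_force: [0.2, 0.3, 0.4]
width: 0.0511
```

>>> apply_moves(deltas=[{"translation":[0,0,0],"turn":[0,0,0],"hand":0.01},{"translation":[0,0,0],"turn":[0,0,0],"hand":0.01},{"translation":[0,0,0],"turn":[0,0,0],"hand":0.01},{"translation":[0,0,0],"turn":[0,0,0],"hand":0.01},{"translation":[0,0,0],"turn":[0,0,0],"hand":0.01}])

```text
time: 7.3
ee_pos: [0.5077, 0.0394, 0.0693]
eef_rot: [0.997, -0.071, 0.009, 0.001]
ft_force: [3.5, 1.6, -11.0]
width: 0.0169
```

```bash
python3 look.py s4 205 220
```

```text
[146.     225.1918 245.2808] [[0.6087 0.0082 0.0545]]
7.35 [0.5077 0.0394 0.0692] [ 1.6172  3.644  -4.7568] 0.016908814982375724
```

>>> apply_moves(deltas=[{"translation":[-0.004,0.001,-0.003],"turn":[0,0,0],"hand":0.01},{"translation":[0,0,0],"turn":[0,0,0],"hand":0.01}])

```text
time: 7.55
ee_pos: [0.5071, 0.0395, 0.0693]
eef_rot: [0.997, -0.071, 0.013, 0.001]
ft_force: [-4.6, 3.4, -8.0]
width: 0.0171
```

```bash
python3 look.py s5 205 220
```

```text
[160.5    225.2928 245.0623] [[0.608  0.0082 0.0545]]
[ 68.5    238.2336 246.9635] [[0.6031 0.0391 0.0545]]
7.6 [0.507  0.0396 0.0691] [-0.7116  0.6615  3.6528] 0.017087085302676556
```

>>> apply_moves(deltas=[{"translation":[-0.006,0.002,0],"turn":[0,0,0],"hand":0.01},{"translation":[0,0,0],"turn":[0,0,0],"hand":0.01}])

```text
time: 7.8
ee_pos: [0.5013, 0.0403, 0.0691]
eef_rot: [0.997, -0.072, 0.013, 0.002]
ft_force: [-5.4, 3.5, 3.4]
width: 0.0173
```

```bash
python3 look.py s6 205 220
```

```text
[151.5    226.5842 243.1716] [[0.602  0.0091 0.0545]]
[105.     239.1476 245.1381] [[0.5976 0.0394 0.0545]]
7.85 [0.5013 0.0404 0.0691] [-3.7173  0.618   2.997 ] 0.016925141845766205
```

>>> apply_moves(deltas=[{"translation":[0.005,0,0],"turn":[0,0,0],"hand":0.01},{"translation":[0,0,0],"turn":[0,0,0],"hand":0.01}])

```text
time: 8.05
ee_pos: [0.5055, 0.0398, 0.0692]
eef_rot: [0.997, -0.072, 0.012, 0.003]
ft_force: [5.4, 0.6, -3.3]
width: 0.0173
```

```bash
python3 look.py s7 205 220
```

```text
[138.     225.558  244.5761] [[0.6065 0.0082 0.0545]]
[ 72.     238.5139 246.7569] [[0.6024 0.0395 0.0545]]
8.1 [0.5055 0.0398 0.0691] [ 1.8754 -1.0434 -0.0268] 0.01728502885915742
```

The square spot reads (.6065,.0082) against a target of (.606,.0088), so the round spot is under the tip to within 1 mm. I'll pause here.

>>> apply_moves(deltas=[{"translation":[0,0,0],"turn":[0,0,0],"hand":0.01},{"translation":[0,0,0],"turn":[0,0,0],"hand":0.01},{"translation":[0,0,0],"turn":[0,0,0],"hand":0.01},{"translation":[0,0,0],"turn":[0,0,0],"hand":0.01},{"translation":[0,0,0],"turn":[0,0,0],"hand":0.01}])

```text
time: 8.6
ee_pos: [0.5056, 0.0398, 0.0691]
eef_rot: [0.997, -0.072, 0.012, 0.003]
ft_force: [0.4, -0.2, -0.3]
width: 0.017
```

>>> apply_moves(deltas=[{"translation":[0,0,0],"turn":[0,0,0],"hand":0.01},{"translation":[0,0,0],"turn":[0,0,0],"hand":0.01},{"translation":[0,0,0],"turn":[0,0,0],"hand":0.01},{"translation":[0,0,0],"turn":[0,0,0],"hand":0.01},{"translation":[0,0,0],"turn":[0,0,0],"hand":0.01}])

```text
time: 9.1
ee_pos: [0.5056, 0.0398, 0.0691]
eef_rot: [0.997, -0.072, 0.012, 0.003]
ft_force: [0.3, -0.4, 0.4]
width: 0.017
```

>>> apply_moves(deltas=[{"translation":[0,0,0],"turn":[0,0,0],"hand":0.01},{"translation":[0,0,0],"turn":[0,0,0],"hand":0.01},{"translation":[0,0,0],"turn":[0,0,0],"hand":0.01}])

```text
time: 9.4
ee_pos: [0.5056, 0.0398, 0.0691]
eef_rot: [0.997, -0.072, 0.012, 0.003]
ft_force: [0.1, -0.6, 0.1]
width: 0.0169
```

>>> apply_moves(deltas=[{"translation":[-0.001,0.01,0],"turn":[0,0,0],"hand":0.01},{"translation":[-0.002,0.01,0],"turn":[0,0,0],"hand":0.01},{"translation":[-0.001,0.01,0],"turn":[0,0,0],"hand":0.01},{"translation":[0,0,0],"turn":[0,0,0],"hand":0.01}])

```text
time: 9.8
ee_pos: [0.5042, 0.0639, 0.0691]
eef_rot: [0.997, -0.075, 0.015, 0.006]
ft_force: [-1.6, 6.3, 0.7]
width: 0.0172
```

```bash
python3 look.py s8 205 220
```

```text
[127.     235.3819 246.9055] [[0.6051 0.0327 0.0545]]
[ 91.     248.1429 249.033 ] [[0.601  0.0633 0.0545]]
9.85 [0.5042 0.0639 0.0691] [ 0.8528  3.2467 -0.5702] 0.017289130967295587
```

>>> apply_moves(deltas=[{"translation":[-0.004,0.009,0],"turn":[0,0,0],"hand":0.01},{"translation":[0,0,0],"turn":[0,0,0],"hand":0.01},{"translation":[0,0,0],"turn":[0,0,0],"hand":0.01}])

```text
time: 10.15
ee_pos: [0.5006, 0.0714, 0.0691]
eef_rot: [0.997, -0.076, 0.015, 0.006]
ft_force: [2.6, -1.7, -0.7]
width: 0.0171
```

```bash
python3 look.py s9 205 220
```

```text
[155.5    238.8424 246.6109] [[0.6017 0.0401 0.0545]]
[ 85.     251.6118 248.8118] [[0.5978 0.0708 0.0545]]
10.2 [0.5006 0.0714 0.0691] [0.1497 0.6533 0.9866] 0.01728451842686238
```

>>> apply_moves(deltas=[{"translation":[0,0,0],"turn":[0,0,0],"hand":0.06},{"translation":[0,0,0],"turn":[0,0,0],"hand":0.06},{"translation":[0,0,0],"turn":[0,0,0],"hand":0.06},{"translation":[0,0,0.03],"turn":[0,0,0],"hand":0.06},{"translation":[0,0,0.05],"turn":[0,0,0],"hand":0.06}])

```text
time: 10.7
ee_pos: [0.4962, 0.0693, 0.145]
eef_rot: [0.997, -0.076, 0.009, 0.007]
ft_force: [0.8, 0.1, 0.2]
width: 0.0495
```

>>> apply_moves(deltas=[{"translation":[-0.02,-0.04,0.02],"turn":[0,0,0],"hand":0.06},{"translation":[-0.02,-0.044,0],"turn":[0,0,0],"hand":0.06},{"translation":[-0.02,-0.044,0],"turn":[0,0,0],"hand":0.06},{"translation":[-0.02,-0.044,0],"turn":[0,0,0],"hand":0.06},{"translation":[-0.02,-0.044,0],"turn":[0,0,0],"hand":0.06}])

```text
time: 11.2
ee_pos: [0.3974, -0.1464, 0.1737]
eef_rot: [0.997, -0.07, 0.016, 0.006]
ft_force: [0.9, 0.2, 0.0]
width: 0.0601
```

>>> apply_moves(deltas=[{"translation":[0,-0.045,0],"turn":[0,0,0],"hand":0.06},{"translation":[0,-0.045,0],"turn":[0,0,0],"hand":0.06},{"translation":[0,-0.03,0],"turn":[0,0,0],"hand":0.06},{"translation":[0,0,0],"turn":[0,0,0],"hand":0.06}])

```text
time: 11.6
ee_pos: [0.3917, -0.278, 0.1745]
eef_rot: [0.997, -0.076, 0.016, 0.008]
ft_force: [-0.8, 1.0, 0.0]
width: 0.0599
```

```bash
python3 - <<'E'
from h import *
np.set_printoptions(precision=4,suppress=True,linewidth=150)
s=camera('scene');t=camera('top')
for n,im,b in(('scene',s,(210,220,265,265)),('top',t,(225,120,275,170))):
    cv2.imwrite(f'pics/{n[0]}10_full.png',im[:,:,::-1])
    for q in spots(im,b): print(n,np.array(q),onz(n,q[1:],.0545))
st=readout.read_state();print(st['time'],st['ee_pos'],st['eef_rot'],st['joint_positions'])
a=cv2.resize(t[115:165,220:290],(560,400),interpolation=cv2.INTER_CUBIC)
b=cv2.resize(s[230:260,225:245],(240,360),interpolation=cv2.INTER_CUBIC)
b=cv2.copyMakeBorder(b,0,40,0,0,cv2.BORDER_CONSTANT)
cv2.imwrite('pics/m4.png',np.hstack([a,b])[:,:,::-1])
print('tip scene',onz('scene',[238.7,242.6],.0725),'top',onz('top',[252.4,138.2],.0725))
print('tail scene top face',onz('scene',[154.3,151.8],.046))
E
```

```text
scene [147.5    238.8305 246.5932] [[0.6017 0.0401 0.0545]]
scene [ 87.5    251.6    248.7943] [[0.5978 0.0707 0.0545]]
top [249.5    251.6493 140.0882] [[0.599  0.0387 0.0545]]
top [147.     240.4796 141.1395] [[0.5946 0.0696 0.0545]]
11.7 [ 0.3926 -0.2743  0.1745] [ 0.9971 -0.0736  0.0161  0.0078] [ 0.885   0.0533 -0.3787  1.9274  0.0224  1.1289 -1.2201]
tip scene [[0.6023 0.0408 0.0725]] top [[0.5984 0.0366 0.0725]]
tail scene top face [[ 0.3745 -0.3023  0.046 ]]
```

View pics/m4.png

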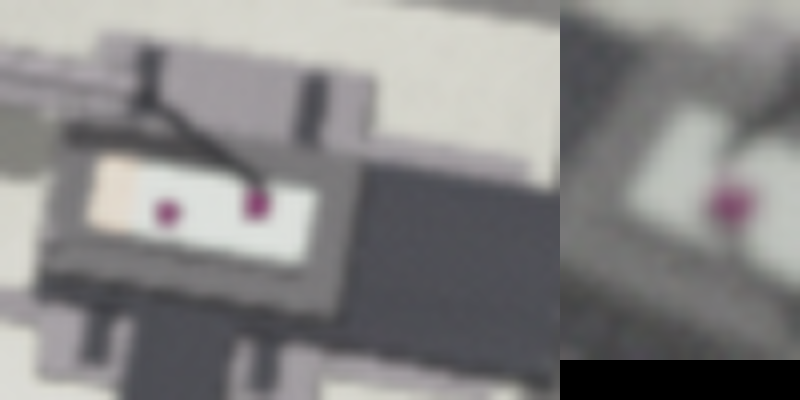

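The top view shows the tip at (252.3,137.4), with the square spot at (251.6,140.1) and the rest's right edge midpoint at about (263.2,144.8). The square spot sits within about 1–2 mm of the tip in both views, so it stays. Next is the wedge.

```bash
cat >> h.py <<'E'
from scipy.spatial.transform import Rotation as Ro
def need(psi,pos=None):
    st=readout.read_state(); a=Ro.from_quat(st['eef_rot']); b=Ro.from_quat([np.cos(psi/2),np.sin(psi/2),0,0])
    print('t',st['time'],'pos',st['ee_pos'],'f',st['ft_force'],'w',st['width'],'turn',(b*a.inv()).as_rotvec(),'move',None if pos is None else np.array(pos)-st['ee_pos'])
E
python3 - <<'E'
from h import *
np.set_printoptions(precision=4,suppress=True,linewidth=150)
need(1.98,[.372,-.303,.15])
p=np.array([[362,165],[335,318],[38,290],[65,125]])/8-.44+[220,115]
print('rest top corners',onz('top',p,.053))
s=load('s10');t=load('t10')
print('tongue tip etc top',onz('top',np.array([[365,165],[335,345]])/8-.44+[220,115],.038))
# wedge ramp scene: tip end
x0,y0,x1,y1=140,140,200,175;m=(s[y0:y1,x0:x1].min(2)>150).astype(np.uint8)
for c in cv2.findContours(m,cv2.RETR_EXTERNAL,cv2.CHAIN_APPROX_NONE)[0]:
    if cv2.contourArea(c)>20: bp=cv2.boxPoints(cv2.minAreaRect(c))+[x0,y0];print(bp,onz('scene',bp,.011))
E
```

```text
t 11.7 pos [ 0.3926 -0.2743  0.1745] f [ 0.9821  0.2203 -0.0698] w 0.05975143160211699 turn [-0.0225  0.0373  2.127 ] move [-0.0206 -0.0287 -0.0245]
rest top corners [[0.6154 0.0026 0.053 ]
 [0.5594 0.0099 0.053 ]
 [0.5652 0.113  0.053 ]
 [0.6257 0.1069 0.053 ]]
tongue tip etc top [[0.6207 0.0013 0.038 ]
 [0.5542 0.0094 0.038 ]]
[[164.8765 161.6059]
 [165.3647 155.2588]
 [190.2941 157.1765]
 [189.8059 163.5235]] [[ 0.3712 -0.2771  0.011 ]
 [ 0.3475 -0.2873  0.011 ]
 [ 0.3313 -0.2149  0.011 ]
 [ 0.3551 -0.2056  0.011 ]]
```

>>> apply_moves(deltas=[{"translation":[-0.004,-0.006,0],"turn":[-0.0022,0.0036,0.147],"hand":0.06},{"translation":[-0.004,-0.006,0],"turn":[-0.0022,0.0036,0.147],"hand":0.06},{"translation":[-0.004,-0.006,0],"turn":[-0.0022,0.0036,0.147],"hand":0.06},{"translation":[-0.004,-0.006,0],"turn":[0,0,0.147],"hand":0.06},{"translation":[-0.004,-0.006,0],"turn":[0,0,0.147],"hand":0.06}])

```text
time: 12.2
ee_pos: [0.3747, -0.2967, 0.1746]
eef_rot: [0.954, 0.299, 0.013, 0.005]
ft_force: [-0.1, 0.3, 0.2]
width: 0.0603
```

>>> apply_moves(deltas=[{"translation":[0,0,0],"turn":[0,0,0.147],"hand":0.06},{"translation":[0,0,0],"turn":[0,0,0.147],"hand":0.06},{"translation":[0,0,0],"turn":[0,0,0.147],"hand":0.06},{"translation":[0,0,0],"turn":[0,0,0.147],"hand":0.06},{"translation":[0,0,0],"turn":[0,0,0.147],"hand":0.06}])

```text
time: 12.7
ee_pos: [0.3765, -0.2895, 0.175]
eef_rot: [0.778, 0.628, 0.014, -0.0]
ft_force: [-0.4, 0.1, 1.3]
width: 0.0598
```

>>> apply_moves(deltas=[{"translation":[0,0,0],"turn":[0,0,0.147],"hand":0.06},{"translation":[0,0,0],"turn":[0,0,0.147],"hand":0.06},{"translation":[0,0,0],"turn":[0,0,0.147],"hand":0.06},{"translation":[0,0,0],"turn":[0,0,0.1],"hand":0.06},{"translation":[0,0,0],"turn":[0,0,0],"hand":0.06}])

```text
time: 13.2
ee_pos: [0.379, -0.2813, 0.1754]
eef_rot: [0.573, 0.819, 0.014, -0.004]
ft_force: [-0.2, -0.0, -0.2]
width: 0.06
```

```bash
python3 -c "
from h import *
np.set_printoptions(precision=4,suppress=True,linewidth=150)
need(1.98,[.372,-.303,.12])"
```

```text
t 13.2 pos [ 0.379  -0.2813  0.1754] f [-0.2185 -0.0266 -0.1648] w 0.05999165794969103 turn [-0.0275  0.0073  0.0595] move [-0.007  -0.0217 -0.0554]
```

>>> apply_moves(deltas=[{"translation":[-0.007,-0.022,-0.02],"turn":[-0.0275,0.0073,0.06],"hand":0.06},{"translation":[0,0,-0.03],"turn":[0,0,0],"hand":0.06},{"translation":[0,0,0],"turn":[0,0,0],"hand":0.06}])

```text
time: 13.5
ee_pos: [0.3735, -0.301, 0.1254]
eef_rot: [0.549, 0.836, -0.001, 0.001]
ft_force: [0.4, -0.1, -0.5]
width: 0.06
```

```bash
python3 - <<'E'
from h import *
np.set_printoptions(precision=4,suppress=True,linewidth=150)
s=camera('scene');t=camera('top'); need(1.98,[.372,-.303,.022])
b=cv2.resize(s[120:180,130:210],(533,400),interpolation=cv2.INTER_CUBIC)
a=cv2.resize(t[210:260,340:373],(264,400),interpolation=cv2.INTER_CUBIC)
cv2.imwrite('pics/m5.png',np.hstack([b,a])[:,:,::-1])
E
```

```text
t 13.6 pos [ 0.3751 -0.3024  0.1287] f [0.2817 1.0995 0.5873] w 0.06003702944751443 turn [0.0057 0.0054 0.0004] move [-0.0031 -0.0006 -0.1067]
```

View pics/m5.png

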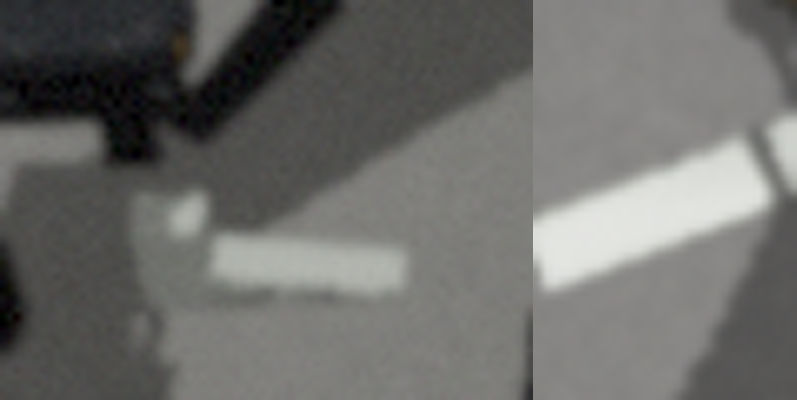

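The scene shows the finger above the pale tail at crop (185,215), with the ramp running to the right. The black look-alikes are clear of the fingers. Descending.

>>> apply_moves(deltas=[{"translation":[-0.003,-0.001,-0.04],"turn":[0.005,0.005,0],"hand":0.056},{"translation":[0,0,-0.04],"turn":[0,0,0],"hand":0.056},{"translation":[0,0,-0.015],"turn":[0,0,0],"hand":0.056},{"translation":[0,0,0],"turn":[0,0,0],"hand":0.056}])

```text
time: 14.0
ee_pos: [0.3769, -0.3052, 0.0386]
eef_rot: [0.551, 0.835, -0.001, 0.006]
ft_force: [0.1, 0.7, -0.5]
width: 0.0562
```

```bash
python3 -c "
from h import *
np.set_printoptions(precision=4,suppress=True,linewidth=150)
need(1.98,[.372,-.303,.022])"
```

```text
t 14.0 pos [ 0.3769 -0.3052  0.0386] f [ 0.1006  0.7449 -0.467 ] w 0.056217748652760594 turn [0.0081 0.0093 0.0047] move [-0.0049  0.0022 -0.0166]
```

>>> apply_moves(deltas=[{"translation":[-0.006,0.002,-0.012],"turn":[0.008,0.009,0.005],"hand":0.056},{"translation":[0,0,-0.002],"turn":[0,0,0],"hand":0.056},{"translation":[0,0,0],"turn":[0,0,0],"hand":0.045}])

```text
time: 14.3
ee_pos: [0.3727, -0.3043, 0.0276]
eef_rot: [0.549, 0.836, -0.0, 0.002]
ft_force: [0.4, -0.3, -0.1]
width: 0.0529
```

```bash
python3 -c "
from h import *
np.set_printoptions(precision=4,suppress=True,linewidth=150)
need(1.98,[.372,-.303,.022])"
```

```text
t 14.3 pos [ 0.3727 -0.3043  0.0276] f [ 0.3536 -0.313  -0.1478] w 0.05292097372712284 turn [0.0029 0.0034 0.0004] move [-0.0007  0.0013 -0.0056]
```

>>> apply_moves(deltas=[{"translation":[0,0.001,-0.006],"turn":[0.003,0.003,0],"hand":0.015},{"translation":[0,0,0],"turn":[0,0,0],"hand":0.015},{"translation":[0,0,0],"turn":[0,0,0],"hand":0.015},{"translation":[0,0,0],"turn":[0,0,0],"hand":0.015},{"translation":[0,0,0],"turn":[0,0,0],"hand":0.015}], newtons=50)

```text
time: 14.8
ee_pos: [0.3737, -0.3041, 0.023]
eef_rot: [0.549, 0.836, -0.0, 0.001]
ft_force: [0.2, 0.5, -1.5]
width: 0.0239
```

```bash
python3 -c "
from h import *
np.set_printoptions(precision=4,suppress=True,linewidth=150)
need(1.98,[.372,-.303,.022])"
```

```text
t 14.8 pos [ 0.3737 -0.3041  0.023 ] f [ 0.2486  0.4982 -1.4634] w 0.023865095919429355 turn [0.0018 0.0023 0.001 ] move [-0.0017  0.0011 -0.001 ]
```

>>> apply_moves(deltas=[{"translation":[0,0,0.03],"turn":[0,0,0],"hand":0.015},{"translation":[0,0,0.04],"turn":[0,0,0],"hand":0.015},{"translation":[0.01,0.01,0.03],"turn":[0,0,-0.1],"hand":0.015},{"translation":[0.025,0.025,0.0],"turn":[0,0,-0.1],"hand":0.015},{"translation":[0.025,0.025,0.0],"turn":[0,0,-0.1],"hand":0.015}])

```text
time: 15.3
ee_pos: [0.4305, -0.2454, 0.1263]
eef_rot: [0.674, 0.738, 0.0, 0.0]
ft_force: [0.3, 0.5, -1.6]
width: 0.0231
```

>>> apply_moves(deltas=[{"translation":[0.025,0.025,0],"turn":[0,0,-0.1],"hand":0.015},{"translation":[0.025,0.025,0],"turn":[0,0,-0.1],"hand":0.015},{"translation":[0.025,0.025,0.0],"turn":[0,0,0],"hand":0.015},{"translation":[0.025,0.022,0.0],"turn":[0,0,0],"hand":0.015},{"translation":[0,0,0.0],"turn":[0,0,0],"hand":0.015}])

```text
time: 15.8
ee_pos: [0.5363, -0.14, 0.1273]
eef_rot: [0.748, 0.664, 0.001, 0.001]
ft_force: [-0.0, -0.4, -1.2]
width: 0.0235
```

```bash
python3 -c "
from h import *
np.set_printoptions(precision=4,suppress=True,linewidth=150)
need(1.44,[.5726,-.107,.1])"
```

```text
t 15.8 pos [ 0.5363 -0.14    0.1273] f [-0.0047 -0.35   -1.1536] w 0.02346570365141568 turn [-0.0005  0.0034 -0.0122] move [ 0.0363  0.033  -0.0273]
```

>>> apply_moves(deltas=[{"translation":[0.02,0.018,0],"turn":[0,0.003,-0.012],"hand":0.015},{"translation":[0.016,0.014,0],"turn":[0,0,0],"hand":0.015},{"translation":[0,0,-0.03],"turn":[0,0,0.0],"hand":0.015},{"translation":[0,0,-0.01],"turn":[0,0,0],"hand":0.015},{"translation":[0,0,0.0],"turn":[0,0,0],"hand":0.015}])

```text
time: 16.3
ee_pos: [0.5726, -0.1075, 0.0859]
eef_rot: [0.752, 0.659, -0.0, -0.001]
ft_force: [-0.5, -0.8, -0.8]
width: 0.0236
```

```bash
python3 - <<'E'
from h import *
np.set_printoptions(precision=4,suppress=True,linewidth=150)
need(1.44,[.5726,-.107,.07])
s=camera('scene');cv2.imwrite('pics/s11_full.png',s[:,:,::-1])
cv2.imwrite('pics/s11.png',cv2.resize(s[195:270,170:280],(770,525),interpolation=cv2.INTER_CUBIC)[:,:,::-1])
for q in spots(s,(210,220,265,265)): print(np.array(q),onz('scene',q[1:],.0545))
E
```

```text
t 16.3 pos [ 0.5726 -0.1075  0.0859] f [-0.4559 -0.8049 -0.7803] w 0.023556838931770775 turn [-0.0002 -0.0014 -0.0002] move [-0.      0.0005 -0.0159]
[148.5    238.8822 246.5825] [[0.6016 0.0402 0.0545]]
[ 87.     251.6092 248.7759] [[0.5977 0.0707 0.0545]]
```

View pics/s11.png

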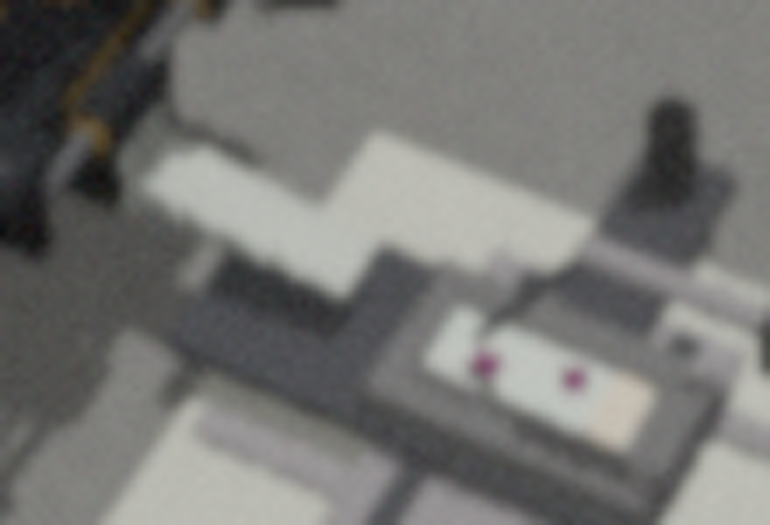

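The scene shows the wedge held level with its tip's near corner at crop (345,300). The rest's −y edge runs from (370,385) to (435,272).

```bash
python3 - <<'E'
from h import *
np.set_printoptions(precision=4,suppress=True,linewidth=150)
f=lambda p:np.array(p)/7-.43+[170,195]
print('tip near corner',onz('scene',f([[345,300]]),.064), 'exp [.5968 -.0149]')
print('rest end',onz('scene',f([[370,385],[435,272]]),.053),onz('scene',f([[370,385],[435,272]]),.053).mean(0))
E
```

```text
tip near corner [[ 0.5985 -0.0115  0.064 ]] exp [.5968 -.0149]
rest end [[0.621 0.006 0.053]
 [0.571 0.01  0.053]] [0.596 0.008 0.053]
```

>>> apply_moves(deltas=[{"translation":[0,0,-0.015],"turn":[0,0,0],"hand":0.015},{"translation":[0,0,-0.004],"turn":[0,0,0],"hand":0.015},{"translation":[0,0,0],"turn":[0,0,0.0],"hand":0.015}])

```text
time: 16.65
ee_pos: [0.5728, -0.1096, 0.0678]
eef_rot: [0.753, 0.658, -0.0, 0.001]
ft_force: [-0.0, -0.3, -1.2]
width: 0.0235
```

```bash
python3 -c "
from h import *
np.set_printoptions(precision=4,suppress=True,linewidth=150)
need(1.44,[.573,-.107,.0625])"
```

```text
t 16.65 pos [ 0.5728 -0.1096  0.0678] f [-0.0074 -0.2892 -1.2367] w 0.023469292593328223 turn [0.0014 0.0007 0.0025] move [ 0.0002  0.0026 -0.0053]
```

>>> apply_moves(deltas=[{"translation":[0,0.001,-0.006],"turn":[0.001,0,0.002],"hand":0.015},{"translation":[0,0,0],"turn":[0,0,0],"hand":0.015}])

```text
time: 16.85
ee_pos: [0.5729, -0.1089, 0.0618]
eef_rot: [0.752, 0.659, 0.0, 0.001]
ft_force: [-0.1, -0.0, -1.2]
width: 0.024
```

>>> apply_moves(deltas=[{"translation":[0.0013,0.01,0],"turn":[0,0,0],"hand":0.015},{"translation":[0.0013,0.01,0],"turn":[0,0,0],"hand":0.015},{"translation":[0,0,0],"turn":[0,0,0],"hand":0.015}])

```text
time: 17.15
ee_pos: [0.5761, -0.0867, 0.0624]
eef_rot: [0.752, 0.659, 0.001, 0.001]
ft_force: [-0.5, 1.2, -0.9]
width: 0.0237
```

```bash
python3 -c "
from h import *
np.set_printoptions(precision=4,suppress=True,linewidth=150)
need(1.44,[.5765,-.08,.061])"
```

```text
t 17.15 pos [ 0.5761 -0.0867  0.0624] f [-0.5323  1.2404 -0.8957] w 0.023737921562395705 turn [0.0003 0.0023 0.0007] move [ 0.0004  0.0067 -0.0014]
```

>>> apply_moves(deltas=[{"translation":[0.001,0.009,-0.001],"turn":[0,0.002,0.001],"hand":0.015},{"translation":[0,0,-0.001],"turn":[0,0,0],"hand":0.015},{"translation":[0,0,0],"turn":[0,0,0],"hand":0.015}])

```text
time: 17.45
ee_pos: [0.5778, -0.0758, 0.061]
eef_rot: [0.751, 0.66, 0.0, 0.001]
ft_force: [0.2, -0.5, -1.9]
width: 0.0236
```

```bash
cat > chk.py <<'E'
from h import *
import sys
np.set_printoptions(precision=4,suppress=True,linewidth=150)
s=camera('scene');cv2.imwrite(f'pics/{sys.argv[1]}_full.png',s[:,:,::-1])
for q in spots(s,(210,220,265,265)): print(np.array(q),onz('scene',q[1:],.0545))
need(1.44,[.5795,-.055,.061])
E
python3 chk.py s12
```

```text
[150.     238.8    246.5833] [[0.6017 0.04   0.0545]]
[ 81.5    251.6135 248.7914] [[0.5977 0.0708 0.0545]]
t 17.5 pos [ 0.5778 -0.0756  0.061 ] f [0.0306 1.2657 0.5783] w 0.02339714891358383 turn [ 0.0001  0.0014 -0.0022] move [0.0017 0.0206 0.    ]
```

>>> apply_moves(deltas=[{"translation":[0.001,0.007,0],"turn":[0,0.001,-0.002],"hand":0.015},{"translation":[0,0.001,0],"turn":[0,0,0],"hand":0.015},{"translation":[0,0,0],"turn":[0,0,0],"hand":0.015}])

```text
time: 17.8
ee_pos: [0.5788, -0.0679, 0.061]
eef_rot: [0.752, 0.659, -0.0, 0.0]
ft_force: [0.5, -1.6, 0.1]
width: 0.0235
```

```bash
python3 chk.py s13; python3 -c "
from h import *
for z in (.0545,.0575): print(proj('scene',[[.6005,.039,z],[.596,.070,z]]))"
```

```text
[145.5    238.8763 246.6117] [[0.6017 0.0402 0.0545]]
[ 87.5    251.5371 248.8457] [[0.5979 0.0707 0.0545]]
t 17.85 pos [ 0.5789 -0.0678  0.061 ] f [ 0.1683  0.893  -0.1972] w 0.023929719855312125 turn [0.0006 0.0003 0.001 ] move [0.0006 0.0128 0.    ]
[[238.58047205 246.06282026]
 [251.55395043 248.10972571]]
[[238.52886965 245.35837792]
 [251.52926145 247.40679545]]
```

>>> apply_moves(deltas=[{"translation":[0.001,0.007,0],"turn":[0,0,0],"hand":0.015},{"translation":[0,0.001,0],"turn":[0,0,0],"hand":0.015},{"translation":[0,0,0],"turn":[0,0,0],"hand":0.015}])

```text
time: 18.15
ee_pos: [0.5799, -0.0608, 0.061]
eef_rot: [0.753, 0.658, -0.001, 0.001]
ft_force: [-0.6, -2.3, 1.0]
width: 0.0235
```

```bash
python3 chk.py s14
```

```text
[168.5    238.7626 246.2433] [[0.6008 0.0396 0.0545]]
[ 84.     251.8036 248.375 ] [[0.5965 0.0708 0.0545]]
t 18.2 pos [ 0.5799 -0.0608  0.061 ] f [-0.0298 -0.967  -0.2335] w 0.02389108042023535 turn [0.002  0.0003 0.0025] move [-0.0004  0.0058  0.    ]
```

>>> apply_moves(deltas=[{"translation":[0.0005,0.007,0],"turn":[0.002,0,0.003],"hand":0.015},{"translation":[0,0.001,0],"turn":[0,0,0],"hand":0.015},{"translation":[0,0,0],"turn":[0,0,0],"hand":0.015}])

```text
time: 18.5
ee_pos: [0.5804, -0.0534, 0.061]
eef_rot: [0.752, 0.659, -0.0, 0.001]
ft_force: [0.1, -4.0, 0.4]
width: 0.0237
```

```bash
python3 chk.py s15; python3 - <<'E'
import cv2,numpy as np
a=cv2.imread('pics/s11_full.png')[205:265,190:262];b=cv2.imread('pics/s15_full.png')[205:265,190:262]
cv2.imwrite('pics/m6.png',np.hstack([cv2.resize(v,(396,330),interpolation=cv2.INTER_CUBIC) for v in(a,b)]))
E
```

```text
[146.5    238.8191 245.9283] [[0.6    0.0394 0.0545]]
[ 75.5    251.6623 248.053 ] [[0.5958 0.0702 0.0545]]
t 18.55 pos [ 0.5804 -0.0535  0.061 ] f [-1.3875 -1.0662  0.166 ] w 0.02387519660850399 turn [0.001  0.0003 0.0005] move [-0.0009 -0.0015  0.    ]
```

View pics/m6.png

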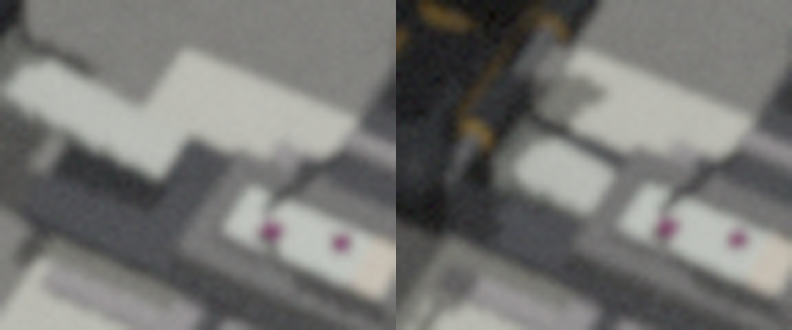

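The wedge is in the tunnel mouth, flat on the plate. The spots moved up about 0.7 px with no sideways change, which is about 3 mm of lift. I'll hold briefly, recheck and hand in.

>>> apply_moves(deltas=[{"translation":[0,0,0],"turn":[0,0,0],"hand":0.015},{"translation":[0,0,0],"turn":[0,0,0],"hand":0.015},{"translation":[0,0,0],"turn":[0,0,0],"hand":0.015},{"translation":[0,0,0],"turn":[0,0,0],"hand":0.015}])

```text
time: 18.95
ee_pos: [0.5804, -0.0535, 0.061]
eef_rot: [0.752, 0.659, -0.0, 0.0]
ft_force: [-0.3, -1.2, -1.8]
width: 0.0235
```

```bash
python3 chk.py s16; python3 -c "
from bench import order; print(order.close_job())"
```

```text
[157.     238.8057 245.9076] [[0.5999 0.0394 0.0545]]
[ 85.5    251.7427 248.0175] [[0.5956 0.0703 0.0545]]
t 19.0 pos [ 0.5804 -0.0535  0.061 ] f [ 0.7959 -1.7184  0.1463] w 0.02343491520588276 turn [0.0008 0.0003 0.0006] move [-0.0009 -0.0015  0.    ]
the job is handed in; nothing more can be done
None
```

I did the whole job in the order asked and handed it in at about 19 s. I centred the round spot and held it there for about 1.3 s, then brought the square spot under the tip. I then pushed the metal wedge under the lip and finished still gripping it.

- **Lift:** by the last pictures the rest is about 3 mm up. The spots shifted about 0.7 px upward with no sideways change, and the arm was still with contact forces under 2 N.
- **Wedge:** it sits flat on the plate. The tool is 38 mm higher than when I gripped it on the bench, which matches the plate's height.
- **Spot centring:** the two cameras disagreed on the pointer tip by about 2–3 mm. I used their mean, so I trust the centring of both spots to about 2 mm. The top view was blocked by the arm at the end and could not confirm it.
- **Extra stop:** before the round-spot pause I placed the round spot about 3 mm off and moved the arm away for a clear view. I then gripped the knob again and corrected it.
- **Other things on the bench:** I did not touch the other objects, but I took no final picture of them.

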